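Fit the wing key and hold the fuel bleed valve open

ROBOT

A 6-joint arm with a two-finger parallel gripper is mounted at the origin on the work surface. World frame = base frame: x ahead of the robot, y to its left, z up, the work surface at z = 0. Lengths are in mm, angles in rad, forces in N, time in s.
With the tool pointing down it reaches from about 300 to 950 mm from the base axis. Payload 3.1 kg.
Tool frame: the origin (TCP) lies on the centre line of the jaws, within the pads' length; the fingertips stand arm.nose_length ahead of it and the grasp point (between the pads) lies 3 mm ahead of it (arm.nose_length is the distance from the TCP to the fingertips, in mm); z points along the fingers, y is the direction in which the jaws open and shut (so a half turn about z gives the same grasp; the last joint's range is limited). The gripper opens to 85 mm and grips with 20 to 120 N. Pads are 22 mm wide; open, the fingers measure 114 mm over their backs; the gripper's body (76 mm by 85 mm) begins 54 mm behind the grasp point. The pads swing forward as they close: fully open they stand 13 mm farther back than shut.
Start: joints at [-1.26, 0.308, 1.634, -0, 1.2, -0.07], TCP at [232.264, -580.246, 253.272] pointing down, gripper open.
Joint ranges: [-3.06, 3.06], [-0.79, 1.96], [0.05, 2.63], [-1.19, 4.34], [0.05, 2.64], [-2.94, 2.94]. Speed limits (rad/s): [2.79, 2.79, 3.14, 3.14, 3.14, 3.14].

INTERFACE

Orientations are given as a rotation vector (axis times angle).
In Python, from cell import arm gives the robot as it stands. The module is installed in compiled form; this text tells all that it offers.
- The arm moves only by the shell command python3 -m creep 'ROWS' [FORCE]. ROWS is JSON, a list of rows, each a list of 3 entries, a list of its own where there are three numbers: the shift along the tool's x, y, z in mm, then the turn, a rotation vector about the tool's x, y, z in degrees, then the finger opening in mm, from 0 to 85.4. In form: [[[tx, ty, tz], [rx, ry, rz], hand], ...]. A call has 1 to 5 rows; each row shifts and turns the commanded pose from where the row before left it, along the tool's axes as they then stand; what a row does not reach is not made up. A row lasts 1/8 s, in which the tool goes at most 62.5 mm and 10.7 degrees, less where a joint would pass 70% of its speed; a pose out of reach is approached as far as the arm can. A call is refused whole if a number of a shift passes 62.5 or a number of a turn 10.7, either way. A call with a gripper value outside its range is refused whole. The fingers move at their own pace and stop on an object; FORCE is the grip in N (left out, the last holds). Time passes only in rows, so rows that do not move let the fingers close. It gives the time, the measured TCP pose, the force and the opening at its end, in the units of the state.
- arm.sense(): the state, without advancing time (a new reading comes with each control period).
- arm.snapshot(name): name is "side" or "top"; returns the picture (420x560x3 uint8, red, green, blue); there is no depth.
- arm.camera_params(name): a dict with "intrinsics" (3x3 intrinsics, pixels), "R" (3x3) and "t" (3): a world point X has camera coordinates R X + t. Camera axes: x right, y down, z forward; pixel columns grow to the right and rows downward; lengths in mm; the calibration is good to about 2 mm. A picture is of the moment at which its call begins. camera_params takes no time and is no camera call.
- arm.close_job(): hands the job in, once; it reports no verdict.
The state is a dict: "time_s": time; "joint_pos": joint angles; "joint_velocities": joint speeds; "effort": joint torques, N m; "tcp_pos": TCP position; "tcp_rot": TCP orientation; "ft_force": force on the tool from outside, world axes, zero at the start; "ft_torque": the same for the moment, N m; "grip_width": opening from 0.0 (shut) to 1.0 (fully open).
Only numpy, scipy, OpenCV 4.12 (cv2) and the standard library are available. Lean on these libraries where they do the work, as an engineer would, in place of code of your own. Each camera call takes 0.05 s, during which the arm holds its last target. There are 200 camera calls.

TASK

The red wing key lies flat on the plank: first stand it upright on its thin edge, socket downwards, and let go of it so that it stands by itself. Then grip it again, turn it so that its D-shaped socket matches the brass D-shaft of the bleed valve, push it fully home on the shaft, press the shaft down against its spring most of its travel, and finish while still gripping the key and keeping it pressed down. Do not push the glass jar away or tip it over.

Things in the scene. Friction and masses are not known exactly. Their poses are not given: they have to be found in the camera images.
- key_center (a point): Centre of the wing key: loose red plastic slab, about 100 g, 66 mm long (x), 50 wide (y), 24 thick (z). Starts lying flat, striped face up. x points from the thin edge with the socket (x = -33 mm) to the plain top edge; z points out of the broad face with the white stripe. Upright = x straight up: it stands on its 24 x 50 mm socket edge, this point 33 mm above the plank.
- key_mouth (a point): Middle of the socket's mouth in the key's socket edge, 33 mm from key_center, same axes. The blind socket runs 20 mm deep along +x; its section is a D of radius 8 mm with the flat 2.5 mm from the axis on the +z (white stripe) side: about 1 mm clearance all round on the shaft.
- key_stripe (a point): Centre of the broad face that bears the white stripe, 12 mm from key_center along z; same axes.
- stem_tip (a point): Centre of the brass shaft's top end, on its axis, 94 mm above the plank when not pressed. z up; x points out of the flat. The D has radius 7 mm, flat 1.5 mm from the axis, 34 mm long above the housing, top 3 mm narrowed by 1 mm. The key fits one way only: its striped face on the flat's side (key z along this x). Fully home, key_mouth is 20 mm below this point.
- bleed_head: Fixed aluminium filter head that carries the shaft; origin under the shaft's axis, z up, x as stem_tip's. Block 75 (x) x 70 (y) mm, 45 high, with a round boss 60 mm high in the middle, a 120 x 90 mm foot, pipe stubs out to 83 mm along y and -y; a white dab on top on the flat's side.
- bleed_stem (a joint): How far the shaft is pressed down, m: 0 free, 0.010 at its stop. A spring resists with about 4 N at 0 rising to 11 N at 0.010; it springs back.
- jar: glass jar with steel cap, diameter 76 mm, 105 mm high; loose bystander, not to be disturbed, origin at the centre of its underside, z up.
There are look-alikes about, which are no part of the job. Of the things shaped like the part that bears key_center, the red one is meant.

How it is judged (in metres and radians):
On the way, in this order (a step that is already met when the one before it is completed fails the run):
1. the key stands by itself on its socket edge on the plank, let go (angle between key_center's own x axis and vertical below 0.1 rad and height (world z) of key_center below 0.037 m and contact force between key and the fingers below 0.05 N and linear speed of key below 0.02 m/s), for 0.3 s.
2. the key, turned to match, is fully home on the shaft (z of key_mouth in the frame of stem_tip below -0.0165 m and horizontal distance between key_mouth and stem_tip below 0.003 m and angle between key_center's own x axis and vertical below 0.12 rad and angle between the z axis of key_center and the x axis of stem_tip, either way round below 0.25 rad and x of key_stripe in the frame of stem_tip above 0.006 m), for 0.1 s.
At the end, for the whole second after the job is handed in: The key is upright (within 0.12 rad), its striped face on the side of the shaft's flat (within 0.25 rad), home on the shaft (at least 16.5 of 20 mm, within 3 mm of its axis), the shaft pressed down more than 6 of its 10 mm, and the fingers still grip the key (over 3 N) (all of step 2 and value of joint bleed_stem above 0.006 m and contact force between key and the fingers above 3 N); the arm keeps its last pose, push and grip.
It fails at once if the jar is pushed more than 30 mm or tipped over (distance of jar from where it was at the start of the episode above 0.03 m or angle between jar's own z axis and vertical above 0.5 rad).
It also fails if it takes over 72 s, if anything falls off the work surface, if the arm or the gripper's body presses on something with over 40 N, if the wrist force passes 120 N, or if a joint passes its speed limit or range.

## Working session

There is one attempt and no reset: what is moved stays moved. The work goes in short steps, Python scripts to look and compute and a shell command to move; the robot and the scene stay as the last step left them, time stands still between calls to the robot, and variables do not carry over. Pictures are saved under pics/ and viewed, about 8 in all and at most 12, crops included, and the job is handed in when it is done.

```bash
mkdir -p pics; python3 - <<'E'
from cell import arm
import cv2,numpy as np
for n in("side","top"):
    im=arm.snapshot(n); cv2.imwrite(f"pics/{n}0.png",im[:,:,::-1]); p=arm.camera_params(n)
    R=np.array(p["R"]);print(n,np.array(p["intrinsics"]).tolist(),R.round(4).tolist(),(-R.T@np.array(p["t"])).round(1))
print(arm.nose_length,arm.sense())
E
```

```text
side [[392.18983206385093, 0.0, 280.02164283706014], [0.0, 392.18983206385093, 207.7222239499946], [0.0, 0.0, 1.0]] [[-0.9232, -0.3841, 0.016], [-0.2423, 0.5492, -0.7998], [0.2984, -0.7422, -0.6001]] [372.5 586.6 523.5]
top [[406.8555398549787, 0.0, 283.39656410536264], [0.0, 406.8555398549787, 209.64485799774258], [0.0, 0.0, 1.0]] [[-0.0175, -0.9998, 0.0122], [-0.9943, 0.0161, -0.105], [0.1048, -0.014, -0.9944]] [513.1  23.4 800.6]
22.0 {'time_s': 0.1, 'joint_pos': array([-1.25971249e+00,  3.08950126e-01,  1.63508103e+00,  1.89256460e-05,
        1.19975006e+00, -6.97252617e-02]), 'joint_velocities': array([-0.00035276, -0.00177557, -0.00335262,  0.00197303,  0.00038493,
       -0.00036812]), 'effort': array([-1.32083815e-04, -4.16407084e+01, -2.77645487e+01, -1.05739605e-04,
        4.05765881e-03,  8.54648704e-06]), 'tcp_pos': array([ 232.03672684, -579.54830718,  252.13148128]), 'tcp_rot': array([-3.08268357e+00, -5.94143527e-01,  3.86102778e-04]), 'ft_force': array([ 0.47034455, -0.40723221,  0.09913345]), 'ft_torque': array([-0.03720302, -0.00538582,  0.0221781 ]), 'grip_width': 0.9986775403112301}
```

View pics/side0.png

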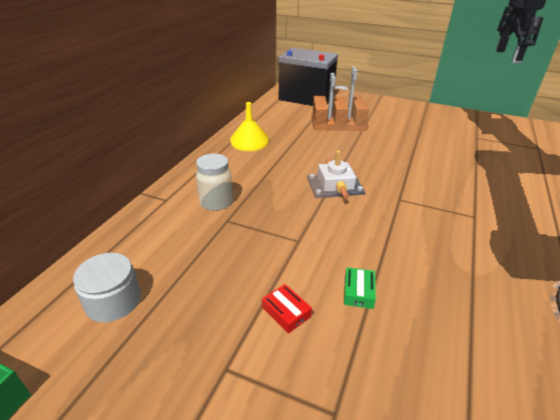

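View pics/top0.png

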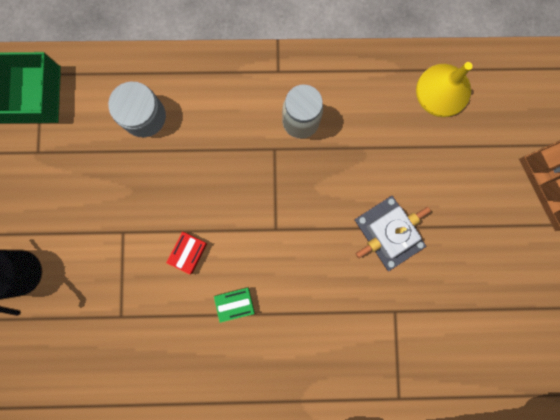

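The side view shows the red key at (287,307), the green look-alike at (360,287), the valve at (338,175) and the jar at (214,182). In the top view they are at (187,253), (235,304), (395,233) and (303,110). Red is the key that's meant. Next I'll look at enlarged crops.

```bash
cat > h.py <<'E'
from cell import arm
import cv2,numpy as np
from scipy.spatial.transform import Rotation as Ro
def cam(n):
    p=arm.camera_params(n); return [np.array(p[k],float) for k in("intrinsics","R","t")]
def ray(n,u,v,z):
    K,R,t=cam(n); c=-R.T@t; d=R.T@np.linalg.solve(K,[u,v,1]); return c+d*(z-c[2])/d[2]
def proj(n,X):
    K,R,t=cam(n); q=K@(R@np.asarray(X,float)+t); return q[:2]/q[2]
def tri(us,ut):
    A=[];b=[]
    for n,u in(("side",us),("top",ut)):
        K,R,t=cam(n);P=K@np.c_[R,t]
        for i in(0,1): r=u[i]*P[2]-P[i];A.append(r[:3]);b.append(-r[3])
    X,res,*_=np.linalg.lstsq(np.array(A),np.array(b),rcond=None);return X.round(1),[(proj("side",X)-us).round(1),(proj("top",X)-ut).round(1)]
def crops(name,L,cols=2,w=400,h=300):
    T=[]
    for im,x,y,s in L:
        cw,ch=w/s,h/s
        M=np.array([[s,0,-s*(x-cw/2)],[0,s,-s*(y-ch/2)]],float)
        o=cv2.warpAffine(im,M,(w,h),flags=cv2.INTER_CUBIC)
        for k in range(int(x-cw/2)//10*10,int(x+cw/2)+1,10):
            q=int(s*(k-x+cw/2)); cv2.line(o,(q,0),(q,5),(255,255,0),1); cv2.putText(o,str(k),(q-8,14),0,.3,(255,255,255))
        for k in range(int(y-ch/2)//10*10,int(y+ch/2)+1,10):
            q=int(s*(k-y+ch/2)); cv2.line(o,(0,q),(5,q),(255,255,0),1); cv2.putText(o,str(k),(6,q+3),0,.3,(255,255,255))
        T.append(o)
    cv2.imwrite(name,np.vstack([np.hstack(T[i:i+cols]) for i in range(0,len(T),cols)])[:,:,::-1])
def tool():
    s=arm.sense(); return s,Ro.from_rotvec(s["tcp_rot"]).as_matrix()
E
python3 - <<'E'
from h import *
S=cv2.imread("pics/side0.png")[:,:,::-1];T=cv2.imread("pics/top0.png")[:,:,::-1]
crops("pics/c1.png",[(S,288,306,6),(T,187,253,6),(S,338,175,5),(T,395,233,5)])
for n,I in(("side",S),("top",T)):
    h=cv2.cvtColor(np.ascontiguousarray(I),cv2.COLOR_RGB2HSV)
E
```

```text
(no output)
```

View pics/c1.png

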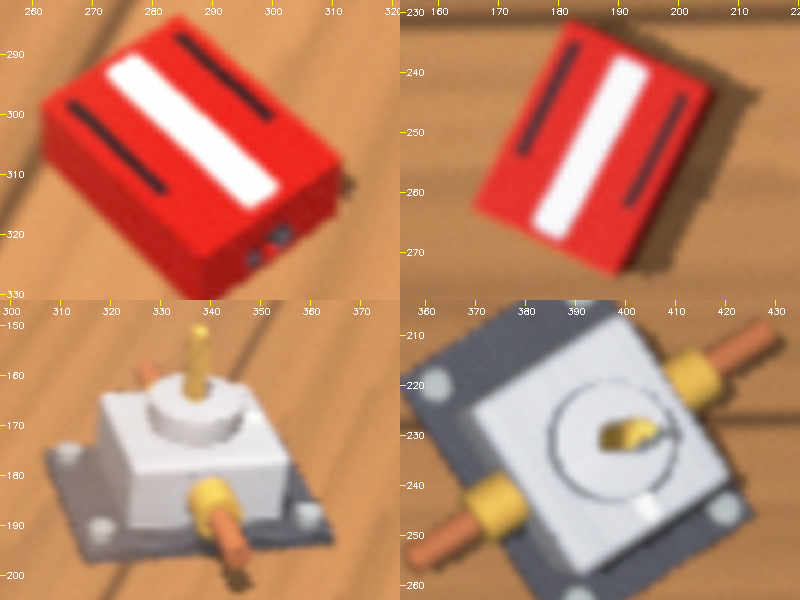

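The socket's dark marks are on the key's short edge nearest the side camera, at side (300,318). The valve's dab is at top (404.6,244), with the shaft tip at top (402.4,229.2) and side (338,150.5).

```bash
python3 - <<'E'
from h import *
kt=[(182.8,231.3),(206.2,242.7),(189.2,273.5),(165.7,262.5)]
ks=[(284.5,283.3),(311.7,307.7),(288.7,324),(261.2,298.5)]
for n,c in(("top",kt),("side",ks)):
    P=np.array([ray(n,*u,24) for u in c]);print(n,P.round(1).tolist(),P.mean(0).round(1),np.linalg.norm(np.diff(P[[0,1,2,3,0]],axis=0),axis=1).round(1))
B=np.array([ray("top",*u,45) for u in [(369.4,224.8),(398.6,206),(421,238.4),(391.4,257.8)]])
print("block",B.round(1).tolist(),B.mean(0).round(1),np.linalg.norm(np.diff(B[[0,1,2,3,0]],axis=0),axis=1).round(1))
print("dab",ray("top",404.6,244.4,45).round(1))
print("ang x",[np.degrees(np.arctan2(*d[1::-1])).round(1) for d in (B[3]-B[0],B[2]-B[1])],[np.degrees(np.arctan2(*d[1::-1])).round(1) for d in (B[1]-B[0],B[2]-B[3])])
print("tip",ray("top",402.4,229.2,94),ray("side",337.8,151,94),tri((337.8,151),(402.4,229.2)))
print("jar cap",ray("top",303,104,105),ray("side",212,163,105))
E
```

```text
top [[556.6, 204.6, 24.0], [534.2, 160.2, 24.0], [476.9, 192.0, 24.0], [498.2, 236.3, 24.0]] [516.5 198.3  24. ] [49.8 65.5 49.2 66.4]
side [[532.3, 162.1, 24.0], [473.4, 192.5, 24.0], [495.6, 235.7, 24.0], [554.7, 207.4, 24.0]] [514.  199.4  24. ] [66.3 48.5 65.5 50.5]
block [[561.7, -147.1, 45.0], [596.1, -203.4, 45.0], [534.7, -242.4, 45.0], [499.9, -185.5, 45.0]] [ 548.1 -194.6   45. ] [66.  72.7 66.7 72.8]
dab [ 524.1 -211.2   45. ]
ang x [np.float64(-148.2), np.float64(-147.6)] [np.float64(-58.6), np.float64(-58.5)]
tip [ 549.88379197 -193.45084187   94.        ] [ 548.43201532 -195.92388338   94.        ] (array([ 548.9, -193.2,   95.4]), [array([-0.5, -0. ]), array([0.1, 0.5])])
jar cap [773.69366214 -24.32792558 105.        ] [770.1695283  -17.27455766 105.        ]
```

Key centre is about (515.3,198.9), with its x-axis at −27.5°. The stem is at about (549,−194.3), with its x-axis at −148.3°. Sizes and heights agree with the description. Next is a helper that works out the rows.

```bash
cat >> h.py <<'E'
def Rt(yaw,tilt=0): # tool down, tool x at yaw deg, then tilt about tool y
    a=np.radians(yaw);x=np.array([np.cos(a),np.sin(a),0]);z=np.array([0,0,-1.])
    return np.c_[x,np.cross(z,x),z]@Ro.from_euler("y",tilt,degrees=True).as_matrix()
def plan(pos,R1,n=None):
    s,R=tool();p=s["tcp_pos"];d=np.array(pos)-p
    w=Ro.from_matrix(R.T@R1).as_rotvec(degrees=True)
    n=n or int(max(1,np.ceil(np.linalg.norm(d)/60),np.ceil(np.linalg.norm(w)/10.4)))
    print("n",n,"world",d.round(1),"turn",w.round(1))
    for i in range(n):
        Ri=R@Ro.from_rotvec(w*i/n,degrees=True).as_matrix();print((Ri.T@d/n).round(1).tolist(),(w/n).round(1).tolist())
E
python3 -c "
from h import *
plan([529,191.7,170],Rt(152.5),15)"
```

```text
n 15 world [297.  771.2 -82.1] turn [-1.000e-01 -1.000e-01 -1.307e+02]
[37.5, -40.4, 5.6] [-0.0, -0.0, -8.7]
[43.2, -34.2, 5.6] [-0.0, -0.0, -8.7]
[47.9, -27.3, 5.6] [-0.0, -0.0, -8.7]
[51.4, -19.7, 5.5] [-0.0, -0.0, -8.7]
[53.8, -11.7, 5.5] [-0.0, -0.0, -8.7]
[55.0, -3.4, 5.5] [-0.0, -0.0, -8.7]
[54.9, 5.0, 5.5] [-0.0, -0.0, -8.7]
[53.5, 13.2, 5.5] [-0.0, -0.0, -8.7]
[50.9, 21.2, 5.5] [-0.0, -0.0, -8.7]
[47.1, 28.6, 5.5] [-0.0, -0.0, -8.7]
[42.2, 35.4, 5.5] [-0.0, -0.0, -8.7]
[36.4, 41.4, 5.5] [-0.0, -0.0, -8.7]
[29.7, 46.4, 5.5] [-0.0, -0.0, -8.7]
[22.3, 50.4, 5.5] [-0.0, -0.0, -8.7]
[14.4, 53.2, 5.5] [-0.0, -0.0, -8.7]
```

```bash
python3 -m creep '[[[37.5,-40.4,5.5],[0,0,-8.7],85],[[43,-34,5.5],[0,0,-8.7],85],[[48,-27,5.5],[0,0,-8.7],85],[[51,-20,5.5],[0,0,-8.7],85],[[54,-12,5.5],[0,0,-8.7],85]]' 40
python3 -m creep '[[[55,-3,5.5],[0,0,-8.7],85],[[55,5,5.5],[0,0,-8.7],85],[[53.5,13,5.5],[0,0,-8.7],85],[[51,21,5.5],[0,0,-8.7],85],[[47,29,5.5],[0,0,-8.7],85]]'
python3 -m creep '[[[42,35,5.5],[0,0,-8.7],85],[[36,41,5.5],[0,0,-8.7],85],[[30,46,5.5],[0,0,-8.7],85],[[22,50,5.5],[0,0,-8.7],85],[[14,53,5.5],[0,0,-8.7],85]]'
python3 -m creep '[[[0,0,0],[0,10,0],85],[[0,0,0],[0,10,0],85],[[0,0,0],[0,10,0],85],[[0,0,0],[0,10,0],85],[[0,0,0],[0,0,0],85]]'
python3 -c "
from h import *
print(tool()[0]['joint_pos'])
plan([529,191.7,70],Rt(152.5,40))
plan([529,191.7,26],Rt(152.5,40))"
```

```text
time_s: 0.72
tcp_pos: [331.1, -321.6, 225.3]
tcp_rot: [-2.641, -1.701, -0.0]
ft_force: [0.3, -0.4, -0.3]
grip_width: 0.993
time_s: 1.35
tcp_pos: [431.0, -64.7, 198.0]
tcp_rot: [1.822, 2.559, -0.0]
ft_force: [0.6, 0.1, -0.1]
grip_width: 0.999
time_s: 1.98
tcp_pos: [529.7, 190.4, 170.2]
tcp_rot: [-0.743, -3.052, 0.001]
ft_force: [0.9, -0.7, 0.7]
grip_width: 0.993
time_s: 2.6
tcp_pos: [529.5, 187.2, 167.0]
tcp_rot: [-0.591, -2.379, -0.211]
ft_force: [-1.4, 0.7, -0.4]
grip_width: 0.992
[ 0.07916555  0.62017106  1.51858477  0.35056839  1.62117317 -1.09992143]
n 2 world [ -0.5   4.5 -97. ] turn [ 0.  -0.2 -0.4]
[-30.4, 2.0, 37.8] [0.0, -0.1, -0.2]
[-30.3, 2.0, 37.9] [0.0, -0.1, -0.2]
n 3 world [  -0.5    4.5 -141. ] turn [ 0.  -0.2 -0.4]
[-29.7, 1.4, 36.4] [0.0, -0.1, -0.1]
[-29.7, 1.4, 36.5] [0.0, -0.1, -0.1]
[-29.6, 1.3, 36.5] [0.0, -0.1, -0.1]
```

```bash
python3 -m creep '[[[-29.5,2,36.5],[0,0,0],85],[[-29.5,2,36.5],[0,0,0],85],[[0,0,0],[0,0,0],85]]'
python3 -c "
from h import *
plan([529,191.7,26],Rt(152.5,40))
S=arm.snapshot('side');T=arm.snapshot('top');crops('pics/c2.png',[(S,288,290,3.5),(T,187,245,3.5)],1)"
```

```text
time_s: 2.98
tcp_pos: [526.1, 193.2, 74.5]
tcp_rot: [-0.586, -2.378, -0.209]
ft_force: [-0.5, 0.8, 0.7]
grip_width: 0.997
n 1 world [  2.9  -1.5 -48.5] turn [-0.2 -0.3 -0.3]
[-33.8, 0.2, 34.9] [-0.2, -0.3, -0.3]
```

View pics/c2.png

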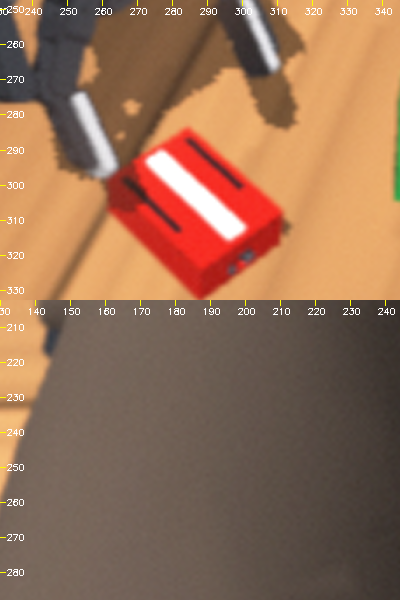

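The side view shows the fingers straddling the red key, with tips at (254,296) and (276,270). The gripper blocks the top view. I'll descend and grip.

```bash
python3 -m creep '[[[-17,0,17.5],[0,0,0],85],[[-17,0,17.5],[0,0,0],85],[[0,0,0],[0,0,0],60],[[0,0,0],[0,0,0],40],[[0,0,0],[0,0,0],40]]' 40
python3 -m creep '[[[0,0,0],[0,0,0],40],[[0,0,0],[0,0,0],40],[[0,0,0],[0,0,0],40]]'
python3 -m creep '[[[15,0,-18],[0,0,0],40],[[30,0,-36],[0,0,0],40],[[0,0,0],[0,0,0],40]]'
python3 -c "
from h import *
S=arm.snapshot('side');crops('pics/c3.png',[(S,300,280,3)],1)"
```

```text
time_s: 3.7
tcp_pos: [535.0, 191.6, 31.0]
tcp_rot: [-0.587, -2.388, -0.216]
ft_force: [1.7, -1.4, 6.1]
grip_width: 0.57
time_s: 4.08
tcp_pos: [535.1, 191.6, 31.0]
tcp_rot: [-0.587, -2.387, -0.217]
ft_force: [2.9, -1.1, 6.9]
grip_width: 0.572
time_s: 4.45
tcp_pos: [536.5, 191.9, 103.5]
tcp_rot: [-0.587, -2.392, -0.219]
ft_force: [0.2, -0.5, -1.0]
grip_width: 0.57
```

View pics/c3.png

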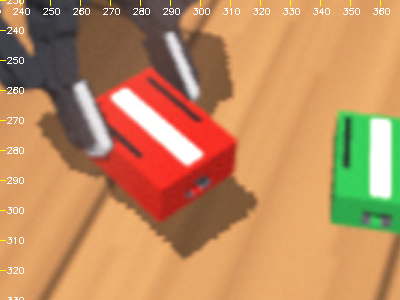

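The key is held and level at side (270,285), opening about 49 mm. Now I'll turn it upright.

```bash
python3 -m creep '[[[0,0,0],[0,-10,0],40],[[0,0,0],[0,-10,0],40],[[0,0,0],[0,-10,0],40],[[0,0,0],[0,-10,0],40],[[0,0,0],[0,-10,0],40]]'
python3 -m creep '[[[0,0,0],[0,-10,0],40],[[0,0,0],[0,-10,0],40],[[0,0,0],[0,-10,0],40],[[0,0,0],[0,-10,0],40],[[0,0,0],[0,0,0],40]]'
python3 -c "
from h import *
print(tool()[0]['joint_pos'].round(2))
plan([536,192,56],Rt(152.5,-50))
S=arm.snapshot('side');T=arm.snapshot('top');crops('pics/c4.png',[(S,275,265,4),(T,187,235,4)],2)"
```

```text
time_s: 5.12
tcp_pos: [532.4, 191.1, 98.4]
tcp_rot: [0.71, 2.881, -0.063]
ft_force: [0.3, -1.1, -2.1]
grip_width: 0.571
time_s: 5.75
tcp_pos: [529.5, 193.4, 106.4]
tcp_rot: [0.589, 2.362, -0.274]
ft_force: [0.1, 0.2, -0.8]
grip_width: 0.574
[ 0.59  0.36  2.12 -1.19  0.7   0.48]
n 1 world [  6.5  -1.4 -50.4] turn [-2.4 -8.5  0.6]
[28.5, 3.8, 41.8] [-2.4, -8.5, 0.6]
```

View pics/c4.png

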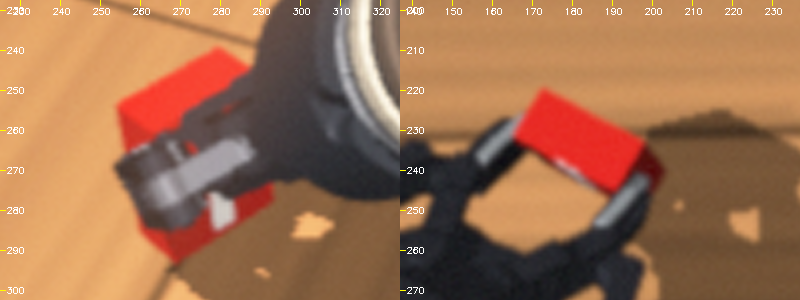

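Joint 4 reached its −1.19 limit, leaving the key about 8° short of upright. I'll yaw 20° about vertical to relieve it and finish the tilt.

```bash
python3 -c "
from h import *
plan([529,180,104],Rt(152.5+24,-42),3)
plan([529,180,104],Rt(152.5+24,-50),3)"
```

```text
n 3 world [ -3.2 -13.   -4.2] turn [-18.4  -0.8 -17.5]
[0.2, -4.3, 1.9] [-6.1, -0.3, -5.8]
[0.6, -4.4, 1.5] [-6.1, -0.3, -5.8]
[1.1, -4.4, 1.0] [-6.1, -0.3, -5.8]
n 3 world [ -3.2 -13.   -4.2] turn [-19.6  -8.6 -16.2]
[0.2, -4.3, 1.9] [-6.5, -2.9, -5.4]
[0.7, -4.4, 1.4] [-6.5, -2.9, -5.4]
[1.1, -4.4, 0.9] [-6.5, -2.9, -5.4]
```

```bash
python3 -m creep '[[[0.2,-4.3,1.9],[-6.1,-0.3,-5.8],40],[[0.6,-4.4,1.5],[-6.1,-0.3,-5.8],40],[[1,-4.4,1],[-6.1,-0.3,-5.8],40],[[0,0,0],[0,-4,0],40],[[0,0,0],[0,-4,0],40]]'
python3 -m creep '[[[0,0,0],[0,0,0],40]]'
python3 -c "
from h import *
print(tool()[0]['joint_pos'].round(2))
plan([529,180,75],Rt(152.5+24,-50),1)"
```

```text
time_s: 6.48
tcp_pos: [538.1, 193.2, 183.3]
tcp_rot: [0.103, 2.406, -0.042]
ft_force: [0.3, 0.8, -0.7]
grip_width: 0.571
time_s: 6.6
tcp_pos: [538.6, 195.3, 184.4]
tcp_rot: [0.1, 2.404, -0.038]
ft_force: [0.4, -0.2, -1.3]
grip_width: 0.576
[ 0.45  0.09  2.24 -1.19  0.37  0.01]
n 1 world [  -9.6  -15.3 -109.4] turn [-0.9 -7.9 -0.9]
[79.5, -16.0, 75.5] [-0.9, -7.9, -0.9]
```

```bash
python3 -c "
from h import *
plan([670,165,160],Rt(190,-42),3)"
```

```text
n 3 world [131.4 -30.3 -24.4] turn [ -9.9   0.1 -11. ]
[-27.5, -6.4, 35.9] [-3.3, 0.0, -3.7]
[-27.0, -10.2, 35.4] [-3.3, 0.0, -3.7]
[-26.3, -13.9, 34.7] [-3.3, 0.0, -3.7]
```

```bash
python3 -m creep '[[[-27.5,-6.4,36],[-3.3,0,-3.7],40],[[-27,-10,35.4],[-3.3,0,-3.7],40],[[-26.3,-14,34.7],[-3.3,0,-3.7],40],[[0,0,0],[0,0,0],40]]'
python3 -c "
from h import *
print(tool()[0]['joint_pos'].round(2))
plan([670,165,130],Rt(190,-50),1)"
```

```text
time_s: 7.1
tcp_pos: [632.7, 172.1, 159.4]
tcp_rot: [-0.134, 2.427, 0.05]
ft_force: [-1.0, -0.0, -1.0]
grip_width: 0.57
[ 0.24  0.25  2.11 -0.81  0.11 -0.67]
n 1 world [ 37.3  -7.1 -29.4] turn [-2.6 -9.2 -2.6]
[-8.3, -11.2, 46.0] [-2.6, -9.2, -2.6]
```

```bash
python3 -m creep '[[[0,0,40],[0,0,0],40],[[0,0,35],[0,0,0],40],[[0,0,30],[0,0,0],40],[[0,0,0],[0,0,0],40]]'
python3 -c "
from h import *
print(tool()[0]['joint_pos'].round(2))
plan([720,185,62],Rt(190,-45),1)
print(ray('top',135,105,60))"
```

```text
time_s: 7.6
tcp_pos: [697.2, 179.0, 96.7]
tcp_rot: [-0.137, 2.447, 0.054]
ft_force: [0.0, -0.0, -1.3]
grip_width: 0.573
[ 0.22  0.46  1.97 -1.19  0.07 -0.3 ]
n 1 world [ 22.8   6.  -34.7] turn [-2.2 -5.4 -2.7]
[4.1, 3.2, 41.6] [-2.2, -5.4, -2.7]
[792.67208808 287.48680389  60.        ]
```

```bash
python3 -c "
from h import *
plan([745,140,75],Rt(190,-42),2)"
```

```text
n 2 world [ 47.8 -39.  -21.7] turn [-2.2 -2.4 -2.8]
[-9.7, -22.1, 22.0] [-1.1, -1.2, -1.4]
[-8.7, -22.8, 21.8] [-1.1, -1.2, -1.4]
```

```bash
python3 -m creep '[[[-9.7,-22,22],[-1,-1.2,-1.4],40],[[-9,-23,22],[-1,-1.2,-1.4],40],[[0,0,0],[0,0,0],40]]'
python3 -c "
from h import *
print(tool()[0]['joint_pos'].round(2))
plan([745,140,60],Rt(190,-42),2)"
```

```text
time_s: 7.98
tcp_pos: [748.9, 156.4, 88.5]
tcp_rot: [-0.187, 2.421, 0.011]
ft_force: [0.7, -0.1, -0.6]
grip_width: 0.575
[ 0.17  0.54  1.87 -1.19  0.06 -0.38]
n 2 world [ -3.9 -16.4 -28.5] turn [-3.2 -1.2  0.1]
[11.8, -7.2, 9.0] [-1.6, -0.6, 0.0]
[11.9, -7.5, 8.7] [-1.6, -0.6, 0.0]
```

```bash
python3 -m creep '[[[7,-7,5],[-1.6,0,0],40],[[10,-7,10],[-1.6,0,0],40],[[0,0,0],[0,0,0],40]]'
python3 -c "
from h import *
print(tool()[0]['joint_pos'].round(2))
plan([745,140,55],Rt(190,-42),2)
S=arm.snapshot('side');T=arm.snapshot('top');crops('pics/c5.png',[(S,230,205,4),(T,220,130,4)],2)"
```

```text
time_s: 8.35
tcp_pos: [747.3, 158.7, 71.0]
tcp_rot: [-0.193, 2.441, 0.011]
ft_force: [0.1, -0.0, -0.7]
grip_width: 0.568
[ 0.17  0.57  1.86 -1.19  0.06 -0.38]
n 2 world [ -2.3 -18.7 -16. ] turn [-3.  -2.4  0.2]
[7.3, -8.7, 4.9] [-1.5, -1.2, 0.1]
[7.3, -8.9, 4.5] [-1.5, -1.2, 0.1]
```

View pics/c5.png

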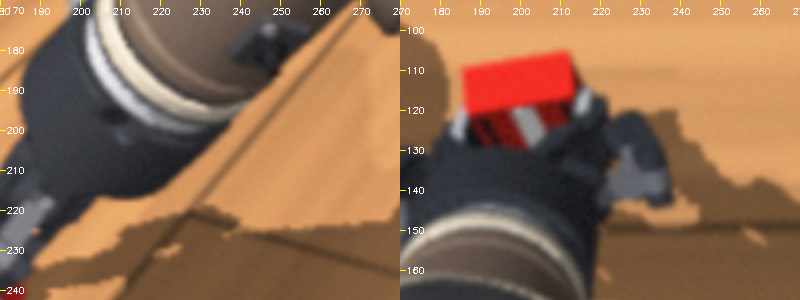

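The top view shows the key held near upright, about 10° off, with its top edge at (188–213,112). I'll lower it until it touches.

```bash
python3 -m creep '[[[3.2,0,3.9],[0,0,0],40],[[0,0,0],[0,0,0],40]]';python3 -m creep '[[[3.2,0,3.9],[0,0,0],40],[[0,0,0],[0,0,0],40]]';python3 -m creep '[[[1.9,0,2.3],[0,0,0],40],[[0,0,0],[0,0,0],40]]'
```

```text
time_s: 8.7
tcp_pos: [749.6, 158.2, 68.5]
tcp_rot: [-0.193, 2.442, 0.01]
ft_force: [-0.4, 0.2, -0.6]
grip_width: 0.571
time_s: 8.95
tcp_pos: [750.4, 158.3, 64.6]
tcp_rot: [-0.193, 2.446, 0.01]
ft_force: [0.1, -0.3, -0.7]
grip_width: 0.573
time_s: 9.2
tcp_pos: [750.9, 158.4, 62.6]
tcp_rot: [-0.192, 2.448, 0.01]
ft_force: [-0.2, -0.2, -0.1]
grip_width: 0.573
```

```bash
for i in 1 2; do :; done; python3 -m creep '[[[1.9,0,2.3],[0,0,0],40],[[0,0,0],[0,0,0],40]]';python3 -m creep '[[[1.9,0,2.3],[0,0,0],40],[[0,0,0],[0,0,0],40]]'
```

```text
time_s: 9.45
tcp_pos: [751.4, 158.5, 60.4]
tcp_rot: [-0.192, 2.45, 0.01]
ft_force: [0.9, -1.2, -0.3]
grip_width: 0.572
time_s: 9.7
tcp_pos: [752.9, 158.7, 59.3]
tcp_rot: [-0.192, 2.45, 0.011]
ft_force: [0.9, 1.6, 0.7]
grip_width: 0.575
```

```bash
python3 -m creep '[[[1.3,0,1.5],[0,0,0],40],[[0,0,0],[0,0,0],40]]' 20;python3 -m creep '[[[1.3,0,1.5],[0,0,0],40],[[0,0,0],[0,0,0],40]]';python3 -m creep '[[[1.3,0,1.5],[0,0,0],40],[[0,0,0],[0,0,0],40]]'
```

```text
time_s: 9.95
tcp_pos: [753.6, 158.8, 59.1]
tcp_rot: [-0.192, 2.449, 0.011]
ft_force: [-2.5, -1.6, 7.6]
grip_width: 0.575
time_s: 10.2
tcp_pos: [755.3, 159.2, 58.9]
tcp_rot: [-0.192, 2.448, 0.012]
ft_force: [-0.2, 0.3, 6.0]
grip_width: 0.568
time_s: 10.45
tcp_pos: [756.2, 159.3, 58.8]
tcp_rot: [-0.192, 2.448, 0.012]
ft_force: [-4.7, -0.8, 12.7]
grip_width: 0.574
```

```bash
python3 -m creep '[[[3,0,-1],[0,0,0],40],[[3,0,-1],[0,0,0],40],[[0,0,0],[0,0,0],40]]' 20
python3 -m creep '[[[0,0,0],[0,0,0],54],[[0,0,0],[0,0,0],58],[[0,0,0],[0,0,0],70],[[0,0,0],[0,0,0],85],[[0,0,0],[0,0,0],85]]'
python3 -m creep '[[[0,0,0],[0,0,0],85],[[0,0,0],[0,0,0],85],[[0,0,0],[0,0,0],85]]'
python3 -c "
from h import *
S=arm.snapshot('side');T=arm.snapshot('top');crops('pics/c6.png',[(S,170,225,3),(T,205,125,4)],2)"
```

```text
time_s: 10.82
tcp_pos: [752.6, 158.9, 58.8]
tcp_rot: [-0.191, 2.45, 0.012]
ft_force: [2.6, -0.1, 8.3]
grip_width: 0.571
time_s: 11.45
tcp_pos: [747.8, 157.8, 52.9]
tcp_rot: [-0.193, 2.46, 0.009]
ft_force: [-0.7, -0.9, 0.4]
grip_width: 0.995
time_s: 11.82
tcp_pos: [748.1, 157.8, 53.4]
tcp_rot: [-0.193, 2.459, 0.009]
ft_force: [-0.1, 0.4, -0.6]
grip_width: 0.999
```

View pics/c6.png

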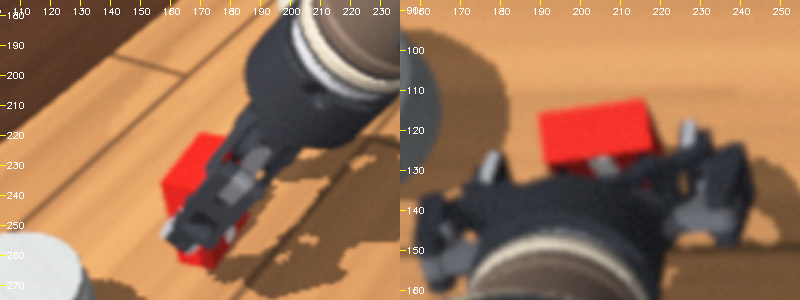

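The key stands by itself. Its top face corners in the top view are (195,115.8), (221.2,112), (224.2,124.5) and (197,128.8), and the striped face points toward the robot. I'll back straight off and measure.

```bash
python3 -m creep '[[[0,0,-20],[0,0,0],85],[[0,0,-50],[0,0,0],85],[[0,0,-60],[0,0,0],85],[[-20,0,-40],[0,0,0],85],[[0,0,0],[0,0,0],85]]'
python3 -c "
from h import *
P=np.array([ray('top',*u,66) for u in [(195,115.8),(221.2,112),(224.2,124.5),(197,128.8)]])
print(P.round(1).tolist(),P.mean(0).round(1),np.linalg.norm(np.diff(P[[0,1,2,3,0]],axis=0),axis=1).round(1))
S=arm.snapshot('side');T=arm.snapshot('top')
crops('pics/c7.png',[(S,195,240,5),(T,210,122,7)],2)
print(tool()[0]['joint_pos'].round(2))
"
```

```text
time_s: 12.55
tcp_pos: [668.1, 152.4, 195.8]
tcp_rot: [-0.19, 2.449, 0.009]
ft_force: [0.0, -0.0, 0.7]
grip_width: 0.994
[[768.3, 174.1, 66.0], [774.9, 125.5, 66.0], [750.9, 120.0, 66.0], [743.4, 170.3, 66.0]] [759.4 147.5  66. ] [49.  24.6 50.8 25.1]
[ 0.19  0.24  2.02 -0.3   0.22 -1.27]
```

View pics/c7.png

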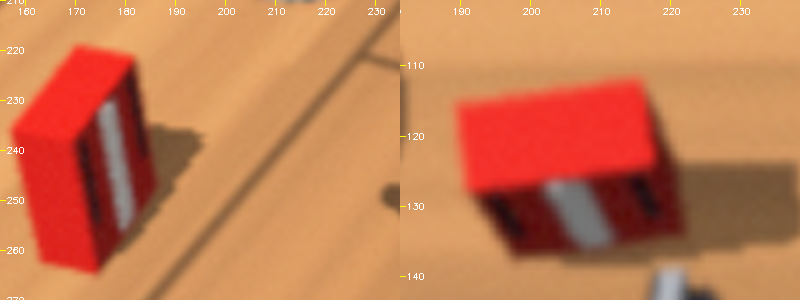

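```bash
python3 -c "
from h import *
for n,c in (('top',[(189.4,115.3),(216,112),(217.9,124.1),(191.3,128)]),('side',[(157.2,236),(170.8,219),(181.8,221.6),(169.2,238)])):
  P=np.array([ray(n,*u,66) for u in c])
  d=[np.degrees(np.arctan2(*(P[j]-P[i])[1::-1])).round(1) for i,j in((0,3),(1,2),(1,0),(2,3))]
  print(P.round(1).tolist(),P.mean(0).round(1),np.linalg.norm(np.diff(P[[0,1,2,3,0]],axis=0),axis=1).round(1),d)
"
```

```text
[[769.3, 184.4, 66.0], [775.0, 135.2, 66.0], [751.8, 131.7, 66.0], [745.1, 180.8, 66.0]] [760.3 158.   66. ] [49.6 23.4 49.6 24.5] [np.float64(-171.4), np.float64(-171.4), np.float64(96.6), np.float64(97.8)]
[[766.0, 184.6, 66.0], [772.4, 134.9, 66.0], [749.5, 133.2, 66.0], [743.7, 180.6, 66.0]] [757.9 158.3  66. ] [50.  23.  47.7 22.7] [np.float64(-169.9), np.float64(-175.8), np.float64(97.4), np.float64(97.0)]
```

Both views agree: the upright key's centre is about (759,158) and its z-axis is at about 187.5°. I'll bring the tool vertical above it.

```bash
python3 -c "
from h import *
plan([759,158.1,150],Rt(187.5,0),5)
"
```

```text
n 5 world [ 93.2   6.6 -40.4] turn [-2.2 38.7  1.4]
[-9.5, -0.9, 18.0] [-0.4, 7.7, 0.3]
[-11.8, -1.0, 16.6] [-0.4, 7.7, 0.3]
[-13.9, -1.1, 14.8] [-0.4, 7.7, 0.3]
[-15.8, -1.1, 12.8] [-0.4, 7.7, 0.3]
[-17.4, -1.1, 10.5] [-0.4, 7.7, 0.3]
```

```bash
python3 -m creep '[[[-9.5,-1,14],[-0.4,7.7,0.3],85],[[-12,-1,14],[-0.4,7.7,0.3],85],[[-14,-1,13],[-0.4,7.7,0.3],85],[[-16,-1,12],[-0.4,7.7,0.3],85],[[-17,-1,10],[-0.4,7.7,0.3],85]]' 60
python3 -m creep '[[[0,0,0],[0,0,0],85],[[0,0,0],[0,0,0],85]]'
python3 -c "
from h import *
print(tool()[0]['joint_pos'].round(2))
plan([759,158.1,105],Rt(187.5,0),2)
"
```

```text
time_s: 13.28
tcp_pos: [754.0, 157.3, 154.9]
tcp_rot: [0.198, -3.131, 0.006]
ft_force: [1.1, -1.0, -0.7]
grip_width: 0.993
time_s: 13.52
tcp_pos: [752.7, 157.4, 154.4]
tcp_rot: [0.199, -3.134, 0.006]
ft_force: [0.8, 0.3, -0.0]
grip_width: 0.996
[ 0.15  0.67  1.31 -0.    1.17 -1.55]
n 2 world [  6.3   0.7 -49.4] turn [-0.2 -0.1 -0.2]
[-3.2, 0.0, 24.7] [-0.1, -0.1, -0.1]
[-3.2, -0.0, 24.7] [-0.1, -0.1, -0.1]
```

```bash
python3 -m creep '[[[-3.2,0,24.7],[0,0,0],85],[[-3.2,0,24.7],[0,0,0],85],[[0,0,0],[0,0,0],85]]'
python3 -c "
from h import *
plan([759,158.1,52],Rt(187.5,0),2)
"
```

```text
time_s: 13.9
tcp_pos: [757.1, 158.1, 103.5]
tcp_rot: [0.2, -3.13, 0.005]
ft_force: [-0.4, 0.3, -0.6]
grip_width: 0.993
n 2 world [  1.9  -0.  -51.5] turn [-0.2 -0.3 -0.2]
[-1.1, -0.0, 25.7] [-0.1, -0.2, -0.1]
[-1.0, -0.1, 25.7] [-0.1, -0.2, -0.1]
```

```bash
python3 -m creep '[[[-1,0,25],[0,-0.2,0],85],[[-1,0,25],[0,-0.2,0],85],[[0,0,0],[0,0,0],60],[[0,0,0],[0,0,0],40],[[0,0,0],[0,0,0],40]]' 60
python3 -m creep '[[[0,0,0],[0,0,0],40],[[0,0,0],[0,0,0],40],[[0,0,0],[0,0,0],40],[[0,0,0],[0,0,0],40]]'
python3 -m creep '[[[0,0,-30],[0,0,0],40],[[0,0,-60],[0,0,0],40],[[0,0,-60],[0,0,0],40],[[0,0,0],[0,0,0],40]]'
python3 -c "
from h import *
plan([549,-194.3,210],Rt(211.7,0))
"
```

```text
time_s: 14.52
tcp_pos: [764.2, 158.9, 60.5]
tcp_rot: [-0.199, 3.122, -0.003]
ft_force: [0.1, -0.3, 0.1]
grip_width: 0.575
time_s: 15.02
tcp_pos: [763.8, 158.9, 59.8]
tcp_rot: [-0.199, 3.123, -0.003]
ft_force: [0.1, -1.0, 5.4]
grip_width: 0.569
time_s: 15.52
tcp_pos: [765.6, 159.6, 216.8]
tcp_rot: [-0.199, 3.112, -0.002]
ft_force: [0.3, 0.8, -0.1]
grip_width: 0.569
n 7 world [-216.6 -353.9   -6.8] turn [ -0.4   1.3 -24.4]
[37.1, -46.2, 0.2] [-0.1, 0.2, -3.5]
[39.9, -43.9, 0.3] [-0.1, 0.2, -3.5]
[42.5, -41.4, 0.4] [-0.1, 0.2, -3.5]
[44.9, -38.7, 0.5] [-0.1, 0.2, -3.5]
[47.2, -35.9, 0.6] [-0.1, 0.2, -3.5]
[49.3, -33.0, 0.7] [-0.1, 0.2, -3.5]
[51.2, -29.9, 0.8] [-0.1, 0.2, -3.5]
```

```bash
python3 -m creep '[[[36,-46,0],[0,0.1,-3.5],40],[[39,-44,0],[0,0.1,-3.5],40],[[42,-41,0.3],[0,0.1,-3.5],40],[[44,-38.5,0.5],[0,0.1,-3.5],40],[[46.5,-36,0.5],[0,0.1,-3.5],40]]' 60
python3 -m creep '[[[48.5,-33,0.5],[0,0.1,-3.5],40],[[50,-30,1],[0,0.1,-3.5],40],[[0,0,0],[0,0,0],40],[[0,0,0],[0,0,0],40]]'
python3 -c "
from h import *
plan([553,-191.7,185],Rt(211.7,-0.7),1)
"
```

```text
time_s: 16.15
tcp_pos: [608.0, -93.6, 204.4]
tcp_rot: [0.678, -3.065, 0.005]
ft_force: [0.3, -0.7, -1.2]
grip_width: 0.576
time_s: 16.65
tcp_pos: [549.7, -192.4, 204.1]
tcp_rot: [0.857, -3.018, 0.005]
ft_force: [0.3, 1.0, -1.1]
grip_width: 0.571
n 1 world [  3.3   0.7 -19.1] turn [-0.1 -1.   0. ]
[-3.2, -1.1, 19.1] [-0.1, -1.0, 0.0]
```

```bash
python3 -m creep '[[[-3.2,-1,16],[0,-0.7,0],40],[[0,0,16],[0,0,0],40],[[0,0,0],[0,0,0],40]]'
python3 -c "
from h import *
plan([553,-191.7,172],Rt(211.7,-0.7),1)
S=arm.snapshot('side');T=arm.snapshot('top')
cv2.imwrite('pics/s8.png',S[:,:,::-1]);cv2.imwrite('pics/t8.png',T[:,:,::-1])
crops('pics/c8.png',[(S,338,140,6),(T,405,225,6)],1,660,300)"
```

```text
time_s: 17.02
tcp_pos: [552.3, -190.4, 170.4]
tcp_rot: [-0.862, 3.017, 0.003]
ft_force: [-0.8, -0.0, -1.2]
grip_width: 0.574
n 1 world [ 0.7 -1.3  1.6] turn [ 0.1 -0.4  0.2]
[0.1, -1.5, -1.6] [0.1, -0.4, 0.2]
```

View pics/c8.png

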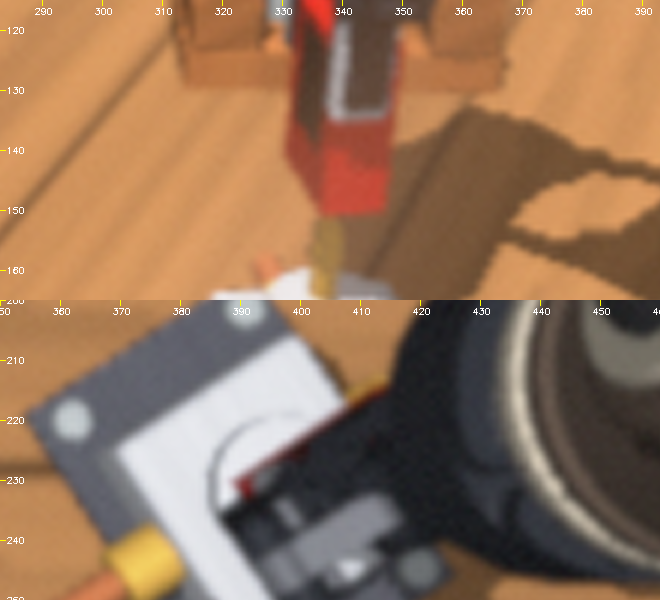

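In the side view the key's bottom corners are A(336.7,150.7), B(347.3,150.2) and C(330.7,139.7), with the brass tip just below. In the top view the key's back edge runs from (389.3,230.3) to (416,214). I'll compare these with the predicted key pose.

```bash
python3 -c "
from h import *
from scipy.optimize import least_squares
s,R=tool();print(s['tcp_pos'])
a=np.radians(211.7);zk=np.array([np.cos(a),np.sin(a),0]);yk=np.array([-zk[1]*-1*-1,0,0]);yk=np.cross(zk,[0,0,1])
def pts(m,da=0):
  zz=Ro.from_euler('z',da,degrees=True).apply(zk);yy=np.cross(zz,[0,0,1]);m=np.array(m)
  return [proj('side',m+25*yy-12*zz),proj('side',m+25*yy+12*zz),proj('side',m-25*yy-12*zz)],[proj('top',m+[0,0,66]+25*yy-12*zz),proj('top',m+[0,0,66]-25*yy-12*zz)]
obs=np.array([(336.7,150.7),(347.3,150.2),(330.7,139.7)])
m0=np.array([552.3,-190.4,110.4])+5*zk
print(m0.round(1),np.round(pts(m0),1) if 0 else [np.round(q,1).tolist() for q in pts(m0)])
f=lambda v:(np.array(pts([v[0],v[1],110.4],v[2])[0])-obs).ravel()
r=least_squares(f,[*m0[:2],0]);print(r.x.round(2),r.fun.round(1))
print(((m0-ray('side',*proj('side',m0),110))).round(1))
"
```

```text
[ 553.71325541 -191.33241148  172.59739187]
[ 548.  -193.   110.4] [[[336.2, 150.8], [346.8, 150.1], [330.3, 140.3]], [[400.7, 229.5], [427.2, 212.1]]]
[ 5.4732e+02 -1.9438e+02 -2.2000e-01] [-0.  -0.1 -0.1 -0.3  0.1  0.4]
[-0.2  0.8  0.4]
```

Predicted and fitted poses agree to within about 1 mm. I'll apply a small correction and lower carefully while watching the force.

```bash
python3 -m creep '[[[0.7,-0.5,8],[0,0,0],40],[[0,0,0],[0,0,0],40],[[0,0,0],[0,0,0],40]]' 80
python3 -m creep '[[[0,0,5],[0,0,0],40],[[0,0,0],[0,0,0],40],[[0,0,0],[0,0,0],40]]'
python3 -m creep '[[[0,0,3],[0,0,0],40],[[0,0,0],[0,0,0],40]]'
python3 -m creep '[[[0,0,3],[0,0,0],40],[[0,0,0],[0,0,0],40]]'
python3 -c "
from h import *
plan([553,-191.7,150],Rt(211.7,-0.7),1)"
```

```text
time_s: 17.5
tcp_pos: [553.7, -193.0, 165.7]
tcp_rot: [-0.858, 3.013, -0.003]
ft_force: [-0.3, 0.7, -0.4]
grip_width: 0.569
time_s: 17.88
tcp_pos: [553.6, -192.9, 160.4]
tcp_rot: [-0.858, 3.013, -0.003]
ft_force: [0.0, -0.0, -0.6]
grip_width: 0.572
time_s: 18.12
tcp_pos: [553.4, -192.8, 157.2]
tcp_rot: [-0.858, 3.014, -0.002]
ft_force: [0.4, 0.4, -1.3]
grip_width: 0.568
time_s: 18.38
tcp_pos: [553.4, -192.7, 154.1]
tcp_rot: [-0.858, 3.014, -0.002]
ft_force: [-0.8, 0.8, -0.5]
grip_width: 0.57
n 1 world [-0.4  1.  -4.1] turn [-0.2 -0.3  0.1]
[-0.1, 1.1, 4.1] [-0.2, -0.3, 0.1]
```

```bash
python3 -m creep '[[[0,0.4,2],[0,0,0],40],[[0,0,0],[0,0,0],40]]'
python3 -m creep '[[[0,0,2],[0,0,0],40],[[0,0,0],[0,0,0],40]]'
python3 -m creep '[[[0,0,2],[0,0,0],40],[[0,0,0],[0,0,0],40]]'
```

```text
time_s: 18.62
tcp_pos: [553.8, -192.7, 153.1]
tcp_rot: [-0.858, 3.013, -0.003]
ft_force: [-1.3, 0.6, 2.3]
grip_width: 0.567
time_s: 18.88
tcp_pos: [553.8, -192.7, 150.9]
tcp_rot: [-0.858, 3.013, -0.004]
ft_force: [-1.1, -0.0, 4.3]
grip_width: 0.57
time_s: 19.12
tcp_pos: [553.8, -192.7, 149.0]
tcp_rot: [-0.858, 3.013, -0.003]
ft_force: [-1.1, -0.9, 4.9]
grip_width: 0.569
```

Contact at TCP z of about 153 with force rising like the spring, so the key is sitting on the shaft end. I'll search sideways with light pressure.

```bash
python3 -m creep '[[[1.2,0,0],[0,0,0],40],[[0,0,0],[0,0,0],40]]'
python3 -m creep '[[[1.2,0,0],[0,0,0],40],[[0,0,0],[0,0,0],40]]'
python3 -m creep '[[[0,1.2,0],[0,0,0],40],[[0,0,0],[0,0,0],40]]'
python3 -m creep '[[[0,1.2,0],[0,0,0],40],[[0,0,0],[0,0,0],40]]'
```

```text
time_s: 19.38
tcp_pos: [553.5, -192.9, 149.4]
tcp_rot: [-0.857, 3.011, -0.003]
ft_force: [-0.6, 1.2, 5.7]
grip_width: 0.569
time_s: 19.62
tcp_pos: [553.2, -193.1, 149.5]
tcp_rot: [-0.855, 3.009, -0.003]
ft_force: [0.8, 2.5, 5.5]
grip_width: 0.572
time_s: 19.88
tcp_pos: [553.2, -192.9, 149.9]
tcp_rot: [-0.856, 3.008, -0.006]
ft_force: [1.5, 0.9, 5.6]
grip_width: 0.57
time_s: 20.12
tcp_pos: [553.0, -192.6, 150.2]
tcp_rot: [-0.856, 3.007, -0.009]
ft_force: [2.3, -0.0, 5.5]
grip_width: 0.57
```

I missed that the D's visible centre sits about 2.5 mm behind the shaft axis. The corrected axis is about (547.2,−195.9), which agrees with the block centre. I'll lift, shift toward the flat's side and retry.

```bash
python3 -m creep '[[[0,0,-9],[0,0,0],40],[[0,0,0],[0,0,0],40],[[0,0,0],[0,0,0],40]]'
python3 -c "
from h import *
P=[];
plan([551.4,-193.3,156],Rt(211.7,-0.7),1)"
```

```text
time_s: 20.5
tcp_pos: [549.0, -191.2, 156.4]
tcp_rot: [-0.859, 3.015, 0.0]
ft_force: [0.2, 0.2, -0.8]
grip_width: 0.566
n 1 world [ 2.4 -2.1 -0.4] turn [-0.1 -0.3  0.1]
[-1.0, -3.0, 0.4] [-0.1, -0.3, 0.1]
```

```bash
python3 -m creep '[[[-1,-3,0],[0,-0.3,0],40],[[0,0,0],[0,0,0],40]]'
python3 -m creep '[[[0,0,4],[0,0,0],40],[[0,0,0],[0,0,0],40]]'
python3 -m creep '[[[0,0,3],[0,0,0],40],[[0,0,0],[0,0,0],40]]'
python3 -m creep '[[[0,0,3],[0,0,0],40],[[0,0,0],[0,0,0],40]]'
```

```text
time_s: 20.75
tcp_pos: [552.4, -193.9, 157.0]
tcp_rot: [-0.857, 3.009, 0.0]
ft_force: [0.1, -0.1, -0.9]
grip_width: 0.571
time_s: 21.0
tcp_pos: [552.9, -193.9, 153.7]
tcp_rot: [-0.857, 3.008, -0.001]
ft_force: [0.2, 0.2, 1.5]
grip_width: 0.572
time_s: 21.25
tcp_pos: [553.0, -193.9, 151.0]
tcp_rot: [-0.857, 3.008, -0.001]
ft_force: [-0.2, 0.7, 4.8]
grip_width: 0.567
time_s: 21.5
tcp_pos: [553.1, -193.9, 148.2]
tcp_rot: [-0.857, 3.008, -0.001]
ft_force: [-1.2, 0.4, 6.2]
grip_width: 0.571
```

```bash
python3 -m creep '[[[0,0,-7],[0,0,0],40],[[1.1,1.4,0],[0,0,0],40],[[0,0,0],[0,0,0],40],[[0,0,0],[0,0,0],40]]'
python3 -m creep '[[[0,0,0],[0,0,0],40],[[0,0,0],[0,0,0],40]]'
```

```text
time_s: 22.0
tcp_pos: [550.3, -192.9, 153.6]
tcp_rot: [-0.857, 3.009, 0.001]
ft_force: [-0.4, -0.4, -0.1]
grip_width: 0.571
time_s: 22.25
tcp_pos: [550.8, -193.1, 154.2]
tcp_rot: [-0.857, 3.009, 0.0]
ft_force: [0.2, 1.0, -0.2]
grip_width: 0.573
```

```bash
python3 -m creep '[[[-0.5,0,3],[0,0,0],40],[[0,0,0],[0,0,0],40]]'
python3 -m creep '[[[0,0,3],[0,0,0],40],[[0,0,0],[0,0,0],40]]'
python3 -m creep '[[[0,0,3],[0,0,0],40],[[0,0,0],[0,0,0],40]]'
```

```text
time_s: 22.5
tcp_pos: [551.1, -192.7, 151.0]
tcp_rot: [-0.857, 3.009, 0.001]
ft_force: [-0.1, -0.6, -1.1]
grip_width: 0.569
time_s: 22.75
tcp_pos: [551.4, -192.9, 148.9]
tcp_rot: [-0.857, 3.008, -0.0]
ft_force: [-2.4, 1.0, 3.5]
grip_width: 0.569
time_s: 23.0
tcp_pos: [551.4, -192.9, 146.0]
tcp_rot: [-0.857, 3.008, -0.0]
ft_force: [-2.8, -0.1, 5.1]
grip_width: 0.571
```

Contact now comes about 3 mm lower, on the chamfer, and pushes toward −x. I'll follow that.

```bash
python3 -m creep '[[[1,0.3,0],[0,0,0],40],[[0,0,0],[0,0,0],40]]'
python3 -m creep '[[[0.8,0.3,1],[0,0,0],40],[[0,0,0],[0,0,0],40]]'
python3 -m creep '[[[0,0,2],[0,0,0],40],[[0,0,0],[0,0,0],40]]'
```

```text
time_s: 23.25
tcp_pos: [551.2, -193.0, 146.4]
tcp_rot: [-0.856, 3.007, -0.001]
ft_force: [-1.4, 2.2, 5.6]
grip_width: 0.567
time_s: 23.5
tcp_pos: [551.0, -193.1, 145.7]
tcp_rot: [-0.855, 3.005, -0.001]
ft_force: [-0.0, 2.5, 6.0]
grip_width: 0.57
time_s: 23.75
tcp_pos: [551.1, -193.1, 143.9]
tcp_rot: [-0.855, 3.005, -0.001]
ft_force: [-0.3, 2.4, 6.8]
grip_width: 0.569
```

```bash
python3 -m creep '[[[0,0,-5],[0,0,0],40],[[0,0,0],[0,0,0],40],[[0,0,0],[0,0,0],40]]'
python3 -m creep '[[[0,1,3],[0,0,0],40],[[0,0,0],[0,0,0],40]]'
python3 -m creep '[[[0,0,3],[0,0,0],40],[[0,0,0],[0,0,0],40]]'
```

```text
time_s: 24.12
tcp_pos: [550.9, -193.3, 148.1]
tcp_rot: [-0.856, 3.005, -0.002]
ft_force: [1.9, 2.0, 4.2]
grip_width: 0.567
time_s: 24.38
tcp_pos: [550.8, -193.1, 145.3]
tcp_rot: [-0.856, 3.005, -0.004]
ft_force: [1.3, 0.4, 6.0]
grip_width: 0.571
time_s: 24.62
tcp_pos: [550.9, -193.1, 142.7]
tcp_rot: [-0.856, 3.005, -0.004]
ft_force: [0.5, 2.0, 8.4]
grip_width: 0.569
```

```bash
python3 -m creep '[[[0,0,-3],[0,0,0],40],[[-1,1.7,0],[0,0,0],40],[[0,0,0],[0,0,0],40]]'
python3 -m creep '[[[0,0,0],[0,0,4],40],[[0,0,0],[0,0,0],40]]'
python3 -m creep '[[[0,0,0],[0,0,-4],40],[[0,0,0],[0,0,-4],40],[[0,0,0],[0,0,0],40]]'
python3 -c "
from h import *
plan([551,-193,145],Rt(211.7,-0.7),1)"
```

```text
time_s: 25.0
tcp_pos: [550.9, -192.5, 145.9]
tcp_rot: [-0.857, 3.005, -0.009]
ft_force: [0.6, -2.5, 5.9]
grip_width: 0.571
time_s: 25.25
tcp_pos: [550.9, -192.7, 145.8]
tcp_rot: [-0.751, 3.033, -0.009]
ft_force: [0.7, -3.1, 7.4]
grip_width: 0.569
time_s: 25.62
tcp_pos: [550.3, -192.1, 145.5]
tcp_rot: [-0.962, 2.974, -0.008]
ft_force: [-0.0, -1.8, 7.3]
grip_width: 0.57
n 1 world [ 0.7 -0.9 -0.5] turn [-0.5  0.1  4.2]
[-0.1, -1.1, 0.5] [-0.5, 0.1, 4.2]
```

```bash
python3 -c "
from h import *
S=arm.snapshot('side');crops('pics/c9.png',[(S,338,155,11)],1,700,560)
for z in(74,80,86,92): print(z,proj('side',[547.2,-195.9,z]).round(1))
print(tool()[0]['tcp_pos'])"
```

```text
74 [337.4 158.8]
80 [337.7 156.5]
86 [338.  154.2]
92 [338.2 151.9]
[ 550.25048149 -192.16533264  145.49937796]
```

View pics/c9.png

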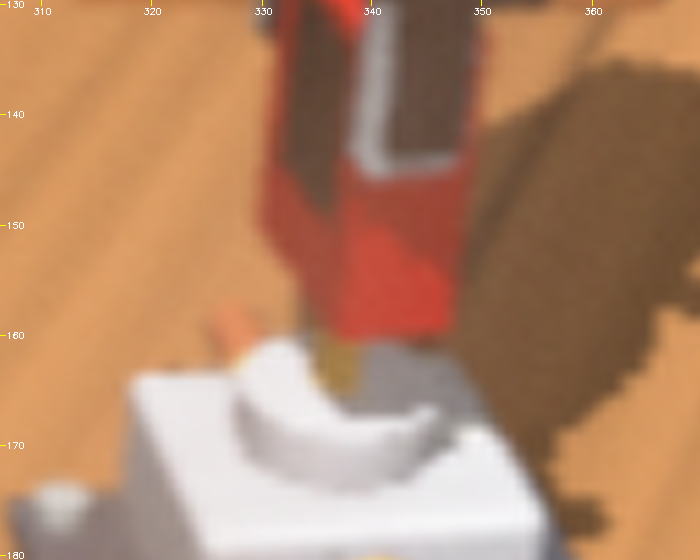

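The side view shows the key's bottom corners at (337,160.3), (347,159.8) and (329.9,150), and the shaft spans 334.5–338.8 below. Force and height put the key about 3 mm on, so the narrowed end is in and the shoulder is catching. I'll centre it from the lateral forces and restore the yaw.

```bash
python3 -m creep '[[[0,0,-4],[0,0,4],40],[[0,0,0],[0,0,0],40],[[0,0,0],[0,0,0],40]]'
python3 -c "
from h import *
plan([551.1,-192.8,149],Rt(211.7,-0.7),1)"
```

```text
time_s: 26.05
tcp_pos: [550.3, -192.0, 149.1]
tcp_rot: [-0.858, 3.005, -0.007]
ft_force: [2.9, -4.4, 3.3]
grip_width: 0.57
n 1 world [ 0.8 -0.8 -0.1] turn [-0.5  0.1  0.2]
[-0.2, -1.1, 0.1] [-0.5, 0.1, 0.2]
```

```bash
python3 -m creep '[[[0,-2,0],[-0.5,0,0],40],[[0,0,0],[0,0,0],40]]'
python3 -m creep '[[[0,-1.5,0],[0,0,0],40],[[0,0,0],[0,0,0],40]]'
python3 -m creep '[[[0,0,2],[0,0,0],40],[[0,0,0],[0,0,0],40]]'
```

```text
time_s: 26.3
tcp_pos: [550.6, -192.5, 148.6]
tcp_rot: [-0.857, 3.01, 0.012]
ft_force: [2.0, -2.9, 4.8]
grip_width: 0.569
time_s: 26.55
tcp_pos: [550.7, -192.8, 148.2]
tcp_rot: [-0.857, 3.011, 0.015]
ft_force: [2.2, 0.2, 4.9]
grip_width: 0.572
time_s: 26.8
tcp_pos: [550.8, -192.8, 146.4]
tcp_rot: [-0.858, 3.011, 0.014]
ft_force: [1.2, -1.1, 6.7]
grip_width: 0.566
```

```bash
python3 -m creep '[[[-1.2,-0.8,0],[0,0,0],40],[[0,0,0],[0,0,0],40]]'
python3 -m creep '[[[-1,0,0],[0,0,0],40],[[0,0,0],[0,0,0],40]]'
python3 -m creep '[[[0,-1,0],[0,0,0],40],[[0,0,0],[0,0,0],40]]'
python3 -m creep '[[[0,-1,0],[0,0,0],40],[[0,0,0],[0,0,0],40]]'
```

```text
time_s: 27.05
tcp_pos: [551.1, -192.8, 146.1]
tcp_rot: [-0.859, 3.013, 0.016]
ft_force: [-0.4, 0.2, 5.3]
grip_width: 0.571
time_s: 27.3
tcp_pos: [551.4, -192.6, 146.0]
tcp_rot: [-0.86, 3.014, 0.016]
ft_force: [-1.4, -1.3, 5.4]
grip_width: 0.572
time_s: 27.55
tcp_pos: [551.4, -192.8, 145.7]
tcp_rot: [-0.859, 3.015, 0.019]
ft_force: [-1.6, 0.0, 6.7]
grip_width: 0.57
time_s: 27.8
tcp_pos: [551.5, -193.0, 145.4]
tcp_rot: [-0.859, 3.016, 0.021]
ft_force: [-1.9, 1.6, 6.8]
grip_width: 0.567
```

```bash
python3 -m creep '[[[0,0,-10],[0,0,0],40],[[0,0,0],[0,0,0],40],[[0,0,0],[0,0,0],40],[[0,0,0],[0,0,0],40]]'
python3 -c "
from h import *
plan([550.3,-193.3,154.5],Rt(211.7,-0.7),1)"
```

```text
time_s: 28.3
tcp_pos: [553.4, -194.5, 155.6]
tcp_rot: [-0.858, 3.012, 0.015]
ft_force: [0.2, 0.4, -1.3]
grip_width: 0.57
n 1 world [-3.1  1.2 -1.1] turn [ 0.4 -0.   0.1]
[2.1, 2.6, 1.1] [0.4, -0.0, 0.1]
```

```bash
python3 -m creep '[[[2.1,2.6,0],[0.4,0,0],40],[[0,0,0],[0,0,0],40],[[0,0,0],[0,0,0],40]]'
python3 -m creep '[[[0,0,4],[0,0,0],40],[[0,0,0],[0,0,0],40],[[0,0,0],[0,0,0],40]]'
python3 -m creep '[[[0,0,3],[0,0,0],40],[[0,0,0],[0,0,0],40]]'
python3 -m creep '[[[0,0,2],[0,0,0],40],[[0,0,0],[0,0,0],40]]'
```

```text
time_s: 28.68
tcp_pos: [550.9, -193.6, 156.5]
tcp_rot: [-0.857, 3.009, 0.002]
ft_force: [0.1, 0.2, -1.0]
grip_width: 0.573
time_s: 29.05
tcp_pos: [551.0, -193.6, 152.3]
tcp_rot: [-0.857, 3.009, 0.003]
ft_force: [0.4, -0.1, -0.7]
grip_width: 0.572
time_s: 29.3
tcp_pos: [551.5, -193.8, 150.1]
tcp_rot: [-0.857, 3.008, 0.001]
ft_force: [-0.3, 0.7, 3.7]
grip_width: 0.568
time_s: 29.55
tcp_pos: [551.6, -193.8, 148.0]
tcp_rot: [-0.857, 3.008, 0.001]
ft_force: [-1.0, 0.4, 4.0]
grip_width: 0.566
```

The contact record suggests the key's centre should be about 1–1.5 mm further along the flat's side. I'll lift, shift and retry.

```bash
python3 -m creep '[[[0,0,-8],[0,0,0],40],[[1.7,0,0],[0,0,0],40],[[0,0,0],[0,0,0],40],[[0,0,0],[0,0,0],40]]'
python3 -m creep '[[[0,0,3],[0,0,0],40],[[0,0,0],[0,0,0],40]]'
python3 -m creep '[[[0,0,3],[0,0,0],40],[[0,0,0],[0,0,0],40]]'
python3 -m creep '[[[0,0,2],[0,0,0],40],[[0,0,0],[0,0,0],40]]'
```

```text
time_s: 30.05
tcp_pos: [549.0, -194.4, 154.8]
tcp_rot: [-0.857, 3.01, 0.004]
ft_force: [0.2, -0.2, -1.3]
grip_width: 0.57
time_s: 30.3
tcp_pos: [549.2, -194.4, 151.8]
tcp_rot: [-0.857, 3.01, 0.003]
ft_force: [0.1, 0.5, -1.9]
grip_width: 0.569
time_s: 30.55
tcp_pos: [549.6, -194.5, 149.1]
tcp_rot: [-0.857, 3.009, 0.002]
ft_force: [-0.0, 0.1, -0.8]
grip_width: 0.569
time_s: 30.8
tcp_pos: [549.6, -194.5, 147.3]
tcp_rot: [-0.857, 3.009, 0.002]
ft_force: [0.5, -0.7, 0.1]
grip_width: 0.57
```

It's entering freely: almost no force at z = 147. Continuing down.

```bash
python3 -m creep '[[[0,0,4],[0,0,0],40],[[0,0,0],[0,0,0],40]]'
python3 -m creep '[[[0,0,4],[0,0,0],40],[[0,0,0],[0,0,0],40]]'
python3 -m creep '[[[0,0,3],[0,0,0],40],[[0,0,0],[0,0,0],40]]'
python3 -m creep '[[[0,0,3],[0,0,0],40],[[0,0,0],[0,0,0],40]]'
```

```text
time_s: 31.05
tcp_pos: [549.6, -194.5, 143.1]
tcp_rot: [-0.857, 3.009, 0.002]
ft_force: [0.6, 0.0, -0.2]
grip_width: 0.571
time_s: 31.3
tcp_pos: [549.7, -194.5, 139.1]
tcp_rot: [-0.857, 3.009, 0.002]
ft_force: [0.6, -1.2, -0.3]
grip_width: 0.569
time_s: 31.55
tcp_pos: [549.7, -194.5, 136.2]
tcp_rot: [-0.857, 3.009, 0.002]
ft_force: [0.7, -1.5, -1.5]
grip_width: 0.569
time_s: 31.8
tcp_pos: [549.9, -194.4, 133.8]
tcp_rot: [-0.857, 3.009, 0.002]
ft_force: [-0.7, 0.7, 2.2]
grip_width: 0.568
```

It's home: the bottom of the socket met the shaft at about z = 134. Now I'll press down.

```bash
python3 -m creep '[[[0,0,3],[0,0,0],40],[[0,0,0],[0,0,0],40]]' 100
python3 -m creep '[[[0,0,3],[0,0,0],40],[[0,0,0],[0,0,0],40]]'
python3 -m creep '[[[0,0,2.5],[0,0,0],40],[[0,0,0],[0,0,0],40],[[0,0,0],[0,0,0],40]]'
```

```text
time_s: 32.05
tcp_pos: [550.0, -194.4, 130.8]
tcp_rot: [-0.857, 3.008, 0.002]
ft_force: [-1.6, 0.9, 3.7]
grip_width: 0.567
time_s: 32.3
tcp_pos: [550.0, -194.4, 128.1]
tcp_rot: [-0.857, 3.009, 0.002]
ft_force: [-1.9, 0.9, 6.2]
grip_width: 0.569
time_s: 32.67
tcp_pos: [550.1, -194.4, 126.0]
tcp_rot: [-0.857, 3.009, 0.002]
ft_force: [-2.7, 1.3, 9.5]
grip_width: 0.564
```

```bash
python3 -m creep '[[[0,0,1.5],[0,0,0],40],[[0,0,0],[0,0,0],40],[[0,0,0],[0,0,0],40]]'
python3 -m creep '[[[0,0,1],[0,0,0],40],[[0,0,0],[0,0,0],40],[[0,0,0],[0,0,0],40]]'
python3 -c "
from h import *
S=arm.snapshot('side');crops('pics/c10.png',[(S,338,155,9)],1,700,560)
plan([547.2+4.25,-195.9+2.6,125],Rt(211.7,-0.7),1)"
```

```text
time_s: 33.05
tcp_pos: [550.1, -194.5, 124.7]
tcp_rot: [-0.857, 3.009, 0.002]
ft_force: [-3.4, 1.4, 9.1]
grip_width: 0.569
time_s: 33.42
tcp_pos: [550.1, -194.4, 123.8]
tcp_rot: [-0.857, 3.009, 0.002]
ft_force: [-2.9, 0.5, 10.9]
grip_width: 0.565
n 1 world [1.3 1.2 1.2] turn [-0.1  0.   0.1]
[-1.8, 0.3, -1.2] [-0.1, 0.0, 0.1]
```

View pics/c10.png

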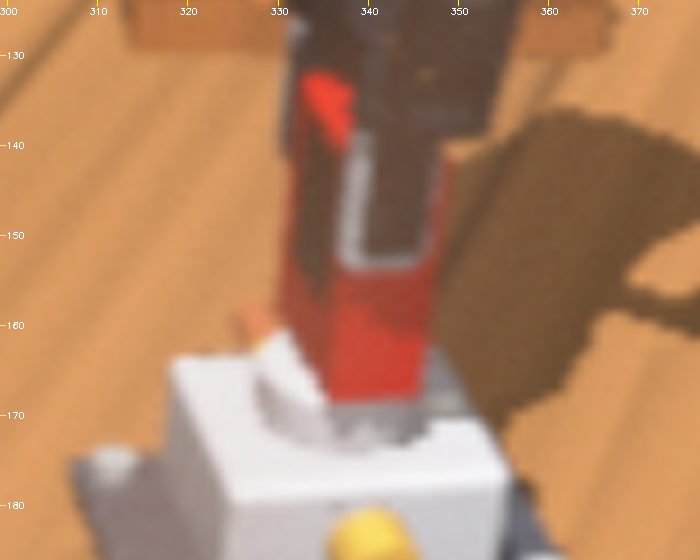

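The key's bottom edge, at (335–345,168), sits just above the boss with no brass showing. It is upright and pressed in. Force (about 11 N) and travel (about 10 mm past home) agree. Handing in.

```bash
python3 -c "
from h import *
print(arm.close_job())"
```

```text
the job is handed in; nothing more can be done
None
```

The job is handed in at about 33 s. The red key is on the shaft, pressed down and still gripped. `close_job()` gives no verdict, so these are my own checks.

- **Standing the key up:** I gripped the red key lying flat and tilted it up. Joint 4 reached its limit about 10° short of upright, so I set the key down at that lean and released it. It settled upright, and pictures from both cameras after the fingers backed off confirmed it standing alone.
- **Fitting it on the shaft:** I regripped it from above and turned it to match the flat. The first tries caught on the shaft's end because I had taken the middle of the D for the shaft's axis. After shifting about 1.5–2.5 mm toward the flat, it slid on with almost no force. It reached the bottom of the socket at TCP z of about 134 mm, a descent of about 20 mm from first touch.
- **Pressing it down:** I pressed about 10 mm further, to TCP z of 123.8 mm.

**Last checks:**
- The vertical force was about 11 N, which fits 8.5–10 mm of shaft travel.
- The opening was about 48 mm, with grip set to 100 N.
- The tool was within about 0.2° of the planned upright pose and yaw.
- The last side picture shows the key's lower edge just above the boss with no brass visible.

**Disagreement:** the final TCP was about 1.8 mm from where my image estimate put it. The 3 mm limit on the key's distance from the axis is not confirmed by picture, but the socket's roughly 1 mm clearance should hold it well inside. I did not look at the jar again; I carried the key past it well above its cap.

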